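Load the abrasive roll and set the length stop

TASK

Get the strip-cutting corner ready: take the tall, narrow abrasive roll and put it over the upright spindle, lowering it in the hand all the way down onto the foot. Then pull the length stop's spring-loaded leg out until its pointer lines up with the mark clip on the scale and, only once it is there and while holding it there, squeeze the sliding cam lever closed against the grip. Finish still pinching grip and closed lever with the pointer at the mark: do not let go, the program ends while holding; leave the other things on the bench where they are.

Things in the scene. Friction and masses are not known exactly. Their poses are not given: they have to be found in the camera images.
- roll: tall narrow roll of abrasive paper, cardboard-coloured, standing upright and loose on the bench: 54 mm outside diameter, 70 mm tall, with a through hole 31 mm wide. Origin: centre of its underside, z up
- spindle: fixed round dark steel foot, 90 mm across and 15 mm thick, with a bright steel rod 24 mm in diameter standing upright on its centre; the rod is straight to 90 mm above the bench and tapers to 10 mm at its top, 100 mm above the bench. Origin: centre of the foot's underside
- seat (a point): centre of the top of the spindle's foot, 15 mm above the bench, where the roll's underside comes to rest; z up
- rail: length stop, fixed: aluminium base plate 110 (x) by 400 (y) by 12 mm, y -210 to 190 mm, with a grey sleeve (66 mm wide, 46 mm high over the bench) at y -205 to -75 mm, out of which the steel leg slides along +y, and a paper scale on the +x edge. Origin: underside, below the leg's centre line; x across the leg, y the way the leg comes out, z up
- leg: steel leg, bar 36 mm wide, with an aluminium pull grip, top 71 mm over the bench. From above the grip is a U open to +x: upright plate with faces at x 8 and 18 mm, 46 mm long in y, and two walls 5 mm thick from it to x 43 mm, 36 mm free between them (y -18 to 18 mm): a finger in the U pulls the leg by the +y wall. Origin: below the grip's middle, 12 mm over the bench; axes as rail
- cam (a joint): cam lever that slides on the leg; its black upright tab (10 mm thick, 30 mm long in y, top 71 mm over the bench) stands at the -x side of the grip plate, its outer face at x -22 mm in the leg's frame when open, -10 mm when closed. Travel towards the grip (+x): 0 open, 0.012 m closed (end stop). It needs about 7 N and stays where it is left
- pinch (a point): point on the leg midway between the outer faces of grip plate and CLOSED cam tab (14 mm each way in x; the open tab is 26 mm away), 54 mm over the bench: for the middle of the fingers, closing along x. With it there and the fingers 60 mm apart, neither plate nor tab is touched and the +x finger is 9 mm inside the U. Axes as rail
- pointer (a point): The leg comes out from home up to 150 mm; a spring draws it home with 4 to 6 N all the time, also with the cam closed, so it must be held; it is rigid sideways and upwards. This point is the tip of the leg's small dark pointer, low down beside the leg on its +x side, 36 mm beyond the grip's middle in +y; a stop plate 43 mm high over the bench is at +40 mm. Axes as rail
- mark: small steel clip with an upright fin, fixed on the scale's edge on the rail's +x side, 17 mm high over the base plate. Origin: middle of its underside; axes as rail. The pointer is at the mark when both have the same y in the rail's frame
- squat_roll: squat cardboard-coloured roll, 84 mm across and only 26 mm tall, hole 38 mm: not the one to load. Leave it alone. Origin: centre of its underside
- sanding_block: cork and rubber sanding block, 68 x 110 x 40 mm. Leave it alone. Origin: centre of its underside
- screwdriver: screwdriver lying flat, about 200 mm long. Leave it alone. Origin: middle of its length, underside
- screw_cup: grey plastic cup, 72 mm across, 60 mm tall. Leave it alone. Origin: centre of its underside
- hinge_box: closed cardboard box, 70 x 120 x 50 mm. Leave it alone. Origin: centre of its underside
There are look-alikes about, which are no part of the job. Leave any yellow look-alike of the spindle alone.

How it is judged:
On the way, in this order (a step that is already met when the one before it is completed fails the run):
1. the roll is on the spindle and lowered, still in the fingers, to within 20 mm of the foot (horizontal distance between roll and seat below 0.008 m and z of roll in the frame of seat below 0.02 m and contact force between the fingers and roll above 0.5 N), for 0.05 s.
2. the roll sits on the foot, upright and let go (horizontal distance between roll and seat below 0.006 m and z of roll in the frame of seat between -0.004 and 0.005 m and angle between roll's own z axis and vertical below 0.06 rad and contact force between the fingers and roll below 0.1 N), for 0.2 s.
3. the leg is pulled out to the mark with the cam lever still open (y of pointer in the frame of mark between -0.0035 and 0.0035 m and value of joint cam below 0.006 m), for 0.2 s.
4. the cam lever is closed with the leg held at the mark (y of pointer in the frame of mark between -0.0035 and 0.0035 m and value of joint cam above 0.0105 m and contact force between the fingers and leg_c3 above 2 N and contact force between the fingers and cam_c1 above 2 N), for 0.3 s.
At the end, for the whole second after the job is handed in: The roll sits on the spindle's foot (within 6 mm of its axis, within 5 mm of the foot, upright, not touched); the pointer is within 3.5 mm of the mark along the rail; the cam lever is closed (10.5 of 12 mm or more); the fingers still pinch grip and cam tab with more than 2 N each (all of step 2 and all of step 4); the arm keeps its last pose, push and grip.
It fails at once if the cam lever is closed while the leg is away from the mark (value of joint cam above 0.008 m and (y of pointer in the frame of mark below -0.008 m or y of pointer in the frame of mark above 0.008 m)).
It fails at once if another thing on the bench is disturbed (moved more than 30 mm) (distance of any of squat_roll, sanding_block, screwdriver, screw_cup, hinge_box from where it was at the start of the episode above 0.03 m).
It also fails if it takes over 54 s, if anything falls off the work surface, if the arm or the gripper's body presses on something with over 40 N, if the wrist force passes 120 N, or if a joint passes its speed limit or range.

ROBOT

A 7-joint arm with a two-finger parallel gripper is mounted at the origin on the work surface. World frame = base frame: x ahead of the robot, y to its left, z up, the work surface at z = 0. Lengths are in m, angles in rad, forces in N, time in s.
With the tool pointing down it reaches from about 0.425 to 0.875 m from the base axis. Payload 4.7 kg.
Tool frame: the origin (TCP) lies midway between the tips of the shut fingers; the grasp point (between the pads) lies 19 mm behind it; z points along the fingers, y is the line along which they close (so a half turn about z gives the same grasp; the last joint's range is limited). The gripper opens to 87 mm and grips with 3 to 60 N. Pads are 19 mm wide; open, the fingers measure 117 mm over their backs; the gripper's body (75 mm by 190 mm) begins 51 mm behind the grasp point.
Start: joints at [1.219, 0.321, -0.07, 1.45, 0.023, 1.371, -0.057], TCP at [0.232, -0.607, 0.223] pointing down, gripper open.
Joint ranges: [-2.86, 2.86], [-0.3, 2.09], [-1.38, 1.24], [0.06, 2.45], [-1.56, 4.7], [0.09, 2.05], [-2.69, 2.69]. Speed limits (rad/s): [2.57, 2.57, 3.14, 3.14, 3.14, 3.14, 3.14].

INTERFACE

Orientations are given as a rotation vector (axis times angle).
In Python, from bench import monitor, cams, workorder gives the robot as it stands.
- The arm moves only by the tool move_arm, never from a script. Its arguments are lists of equal length, an entry for each row: "slide": the shift along the tool's x, y, z in cm, a list of three; "roll": the turn about the tool's z in rad. In form: {"slide": [[dx, dy, dz], ...], "roll": [roll, ...]}. A call has 1 to 20 rows; each row is the pose to reach, as a shift and turn from the pose commanded when the call began, along the tool's axes at that moment; what a row does not reach only later rows make up. A row lasts 1/10 s, in which the tool goes at most 50 mm and 8.59 degrees, less where a joint would pass 70% of its speed; a pose out of reach is approached as far as the arm can. A call with a gripper value outside its range is refused whole. "gripper" is the finger opening in cm, from 0 to 8.7, set as the call begins (left out, the last holds). The fingers move at their own pace and stop on an object; "squeeze" is the grip in N (left out, the last holds). Time passes only in rows, so rows that repeat a pose let the fingers close. It gives the time, the measured TCP pose, the force, the opening and the grip force at its end, in the units of the state.
- monitor.get_state(): the state, without advancing time (a new reading comes with each control period).
- cams.get_image(name): name is "side" or "top" or "wrist"; returns the picture (480x640x3 uint8, red, green, blue); there is no depth.
- cams.get_calibration(name): a dict with "mtx" (3x3 intrinsics, pixels), "dist_coeffs" ([k1, k2, p1, p2, k3] as OpenCV has them; the pictures are not rectified), "R" (3x3) and "t" (3): a world point X has camera coordinates R X + t. Camera axes: x right, y down, z forward; pixel columns grow to the right and rows downward; lengths in m; the calibration is good to about 2 mm. A picture is of the moment at which its call begins: read the wrist's pose just before it. get_calibration takes no time and is no camera call; for the wrist camera it gives the pose at the moment of the call.
- workorder.close_job(): hands the job in; it is judged then, once.
The state is a dict: "time": time; "joint_positions": joint angles; "qd": joint speeds; "joint_torque": joint torques, N m; "position": TCP position; "tool_rot": TCP orientation; "ft_force": force on the tool from outside, world axes, zero at the start; "torque": the same for the moment, N m; "grip_width": opening from 0.0 (shut) to 1.0 (fully open); "grip_force": force on a finger pad.
Only numpy, scipy, OpenCV 4.12 (cv2) and the standard library are available. Lean on these libraries where they do the work, as an engineer would, in place of code of your own. Each camera call takes 0.05 s, during which the arm holds its last target. There are 200 camera calls.

## Working session

There is one attempt and no reset: what is moved stays moved. The work goes in short steps, Python scripts to look and compute and a tool call to move; the robot and the scene stay as the last step left them, time stands still between calls to the robot, and variables do not carry over. Pictures are saved under pics/ and viewed, at most 13 in all, crops included, and the job is handed in when it is done.

Besides the shell and the picture viewer there is one more tool, called as name([rows], argument=value, ...), one row to a line, values as JSON. move_arm: Moves the arm, as the interface text tells. Its arguments: {"type":"object","properties":{"slide":{"type":"array","items":{"type":"array","items":{"type":"number"}}},"roll":{"type":"array","items":{"type":"number"}},"gripper":{"type":"number"},"squeeze":{"type":"number"}},"required":["slide","roll"]}

```bash
ls; mkdir -p pics; cat > h.py <<'E'
import cv2, numpy as np
from bench import monitor, cams, workorder
def shot(n,f):
    im=cams.get_image(n); cv2.imwrite('pics/'+f,im[:,:,::-1]); return im
def ray(c,uv):
    p=cv2.undistortPoints(np.array([[uv]],float),np.array(c['mtx']),np.array(c['dist_coeffs']))[0,0]
    R=np.array(c['R']);t=np.array(c['t']); return -R.T@t, R.T@np.array([p[0],p[1],1])
def onz(c,uv,z):
    o,d=ray(c,uv); return o+d*(z-o[2])/d[2]
def proj(c,X):
    return cv2.projectPoints(np.array(X,float).reshape(-1,3),cv2.Rodrigues(np.array(c['R']))[0],np.array(c['t'],float),np.array(c['mtx']),np.array(c['dist_coeffs']))[0][:,0]
E
python3 - <<'E'
from h import *
s=monitor.get_state();print(s)
for n in ('top','side'):
    shot(n,n+'0.png'); c=cams.get_calibration(n); print(n,-np.array(c['R']).T@np.array(c['t']),c)
E
```

```text
pics
{'time': 0.0, 'joint_positions': array([ 1.21906883,  0.32183283, -0.07012206,  1.45169685,  0.02263028,
        1.37082769, -0.05690782]), 'qd': array([-0.0021509 , -0.00031773,  0.00080712, -0.00286596, -0.00113863,
        0.0019364 , -0.00089208]), 'joint_torque': array([ 1.16114488e-04, -4.91287100e+01, -4.03894270e-01, -3.12530208e+01,
       -6.39674510e-02,  4.36861231e-02,  1.79861372e-04]), 'position': array([ 0.23227701, -0.60646359,  0.22144449]), 'tool_rot': array([-3.08727900e+00, -5.71192383e-01,  7.47377554e-04]), 'ft_force': array([-0.35129026,  0.26656392, -0.41518808]), 'torque': array([-0.00284841, -0.01555265, -0.00913539]), 'grip_force': 0.0, 'grip_width': 0.9992691962192777}
top [0.44248437 0.06045649 0.93893599] {'mtx': array([[455.5833903 ,   0.        , 319.83122469],
       [  0.        , 455.5833903 , 238.81994714],
       [  0.        ,   0.        ,   1.        ]]), 'dist_coeffs': array([-0.10327913,  0.        ,  0.        ,  0.        ,  0.        ]), 'R': array([[ 4.16875095e-03, -9.99990818e-01,  9.92647218e-04],
       [-9.91261604e-01, -4.26323429e-03, -1.31841785e-01],
       [ 1.31844807e-01, -4.34357506e-04, -9.91270275e-01]]), 't': array([0.05767929, 0.5626665 , 0.87242633])}
side [ 0.13244166 -0.44733342  0.45853344] {'mtx': array([[444.2605456 ,   0.        , 319.66324827],
       [  0.        , 444.2605456 , 236.63579409],
       [  0.        ,   0.        ,   1.        ]]), 'dist_coeffs': array([-0.07293162,  0.        ,  0.        ,  0.        ,  0.        ]), 'R': array([[ 0.7880726 , -0.61538971,  0.01539734],
       [-0.30377272, -0.41052524, -0.85976227],
       [ 0.53540985,  0.6728778 , -0.5104623 ]]), 't': array([-0.38671822,  0.25082025,  0.46415419])}
```

View pics/top0.png

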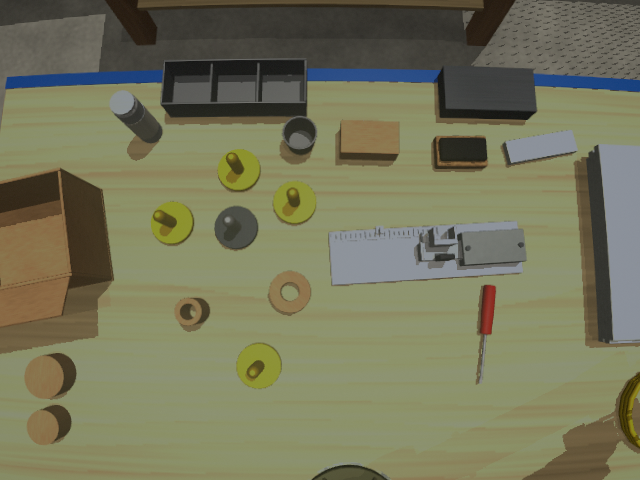

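View pics/side0.png

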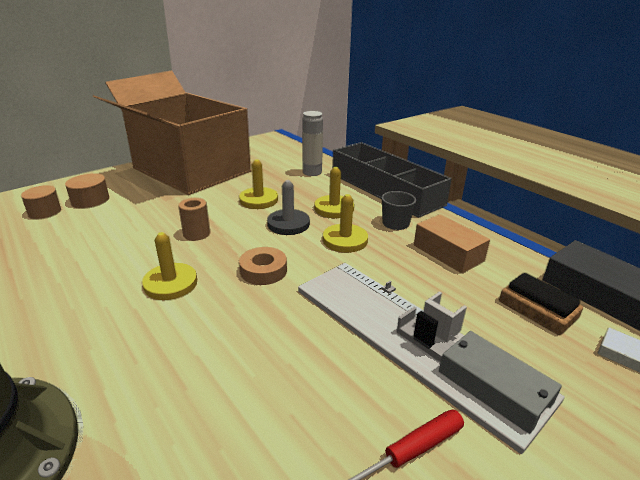

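The top view shows the roll at (188,312), the dark spindle foot at (236,228), the rail spanning (330–523, 222–283), the mark near (378,231), and the grip and cam near (440,245). The side view agrees: roll (194,218), spindle (288,210), clip (388,288).

```bash
python3 - <<'E'
from h import *
im=cv2.imread('pics/top0.png'); c=cams.get_calibration('top'); hsv=cv2.cvtColor(im,cv2.COLOR_BGR2HSV)
print('px bench',hsv[300,240],'roll',hsv[303,180],hsv[320,180],'hole',hsv[312,190],'foot',hsv[235,225],'plate',hsv[265,350])
def blob(m,seed):
    n,l,st,ce=cv2.connectedComponentsWithStats(m.astype(np.uint8)); k=l[seed[1],seed[0]]; return (l==k).astype(np.uint8),st[k]
# foot
m,st=blob((hsv[...,1]<70)&(hsv[...,2]<110),(222,235)); print('foot',st)
ct=max(cv2.findContours(m,0,2)[0],key=cv2.contourArea); e=cv2.fitEllipse(ct); print(e, onz(c,e[0],.015))
P=np.array([onz(c,p[0],.015)[:2] for p in ct]); (x,y),r=cv2.minEnclosingCircle(P.astype(np.float32)); print('foot circ',x,y,r)
# rail plate
m,st=blob((hsv[...,1]<60)&(hsv[...,2]>110),(350,265)); print('plate',st)
ct=max(cv2.findContours(m,0,2)[0],key=cv2.contourArea)
P=np.array([onz(c,p[0],.012)[:2] for p in ct]); print('rect',cv2.minAreaRect((P*1000).astype(np.float32)))
# roll
m,st=blob((hsv[...,0]<18)&(hsv[...,1]>110),(180,318)); print('roll',st)
big=np.hstack([cv2.resize(im[190:340,150:320],None,fx=2.4,fy=2.4,interpolation=2),cv2.resize(im[210:300,325:455],None,fx=3,fy=4,interpolation=2)[:360]])
cv2.imwrite('pics/a.png',big); print(big.shape)
E
```

```text
px bench [ 27  82 140] roll [ 19 113 140] [ 19 116 141] hole [ 28  84 119] foot [35 54 61] plate [107  23 156]
foot [ 214  206   44   43 1434]
((235.72462463378906, 227.02989196777344), (41.606422424316406, 42.939170837402344), 72.13050842285156) [0.58912987 0.23341569 0.015     ]
foot circ 0.5881648063659668 0.23353363573551178 0.045886918902397156
plate [  286   217   297    70 10235]
rect ((542.3552856445312, -182.28512573242188), (621.7637329101562, 144.54925537109375), 89.6406021118164)
roll [     0      0    640    480 296881]
(360, 798, 3)
```

View pics/a.png

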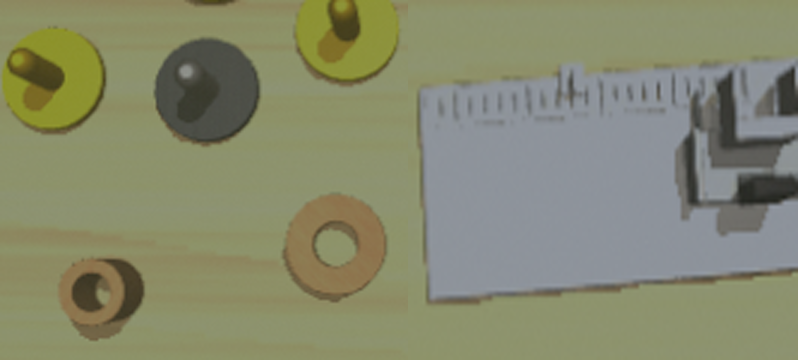

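The crop shows the roll's top ring centred near full-frame (188.8,311.2), the clip fin near (379,227), and the foot fitted at world (0.588,0.2335) with radius 46 mm, which matches its size. Next I go over the rail to look with the wrist camera.

move_arm([
  [52.5,-34.2,-6],
  [52.5,-34.2,-6],
  [52.5,-34.2,-6],
  [52.5,-34.2,-6],
  [52.5,-34.2,-6],
  [52.5,-34.2,-6],
  [52.5,-34.2,-6],
  [52.5,-34.2,-6],
  [52.5,-34.2,-6],
  [52.5,-34.2,-6],
  [52.5,-34.2,-6],
  [52.5,-34.2,-6],
  [52.5,-34.2,-6],
  [52.5,-34.2,-6],
  [52.5,-34.2,-6],
  [52.5,-34.2,-6],
  [52.5,-34.2,-6],
  [52.5,-34.2,-6],
], roll=[-0.15,-0.3,-0.45,-0.6,-0.75,-0.9,-1.05,-1.2,-1.2,-1.2,-1.2,-1.2,-1.2,-1.2,-1.2,-1.2,-1.2,-1.2])

```text
time: 1.9
position: [0.5999, -0.1014, 0.2825]
tool_rot: [2.229, 2.213, -0.001]
ft_force: [-0.0, 0.4, 0.0]
grip_width: 1.0
grip_force: 0.0
```

```bash
cat >> h.py <<'E'
from scipy.spatial.transform import Rotation as Ro
def go(target,yaw=None):
    """slide (cm) and roll from the measured pose to put the TCP at target with tool y along world angle yaw"""
    s=monitor.get_state(); R=Ro.from_rotvec(s['tool_rot']).as_matrix(); d=R.T@(np.array(target)-s['position'])*100
    r=0
    if yaw is not None:
        v=R.T@np.array([np.cos(yaw),np.sin(yaw),0]); r=np.arctan2(-v[0],v[1])
    print('slide',d.round(2),'roll',round(r,3))
def st():
    s=monitor.get_state(); R=Ro.from_rotvec(s['tool_rot']).as_matrix()
    print('t',s['time'],'pos',s['position'].round(4),'yaxis',R[:,1].round(3),'z',R[:,2].round(3),'q',s['joint_positions'].round(2),'F',s['ft_force'].round(2),'w',s['grip_width'],'gf',s['grip_force'])
E
python3 - <<'E'
from h import *
st(); c=cams.get_calibration('wrist'); print(c, -np.array(c['R']).T@c['t']); shot('wrist','w1.png')
im=cv2.imread('pics/top0.png'); c=cams.get_calibration('top')
print('roll coarse',onz(c,(188.75,311.25),.07),'mark coarse',onz(c,(379,226.5),.029))
E
```

```text
t 1.9 pos [ 0.5999 -0.1014  0.2825] yaxis [ 1.    -0.007 -0.   ] z [-0.    -0.001 -1.   ] q [ 0.61  0.26 -0.59  1.45  0.14  1.48  0.01] F [-0.02  0.37  0.01] w 1.0000233551083706 gf 0.0
{'mtx': array([[385.06805105,   0.        , 319.0492866 ],
       [  0.        , 385.06805105, 238.55366065],
       [  0.        ,   0.        ,   1.        ]]), 'dist_coeffs': array([-0.02475895,  0.        ,  0.        ,  0.        ,  0.        ]), 'R': array([[ 9.99973713e-01, -7.24562453e-03,  2.72083335e-04],
       [-7.09577737e-03, -9.70197875e-01,  2.42210104e-01],
       [-1.49098879e-03, -2.42205667e-01, -9.70223784e-01]]), 't': array([-0.6014862 , -0.13862723,  0.4244076 ])} [ 0.60111951 -0.03606006  0.44551092]
roll coarse [0.41778915 0.30920621 0.07      ] mark coarse [ 0.5892083  -0.05972012  0.029     ]
```

View pics/w1.png

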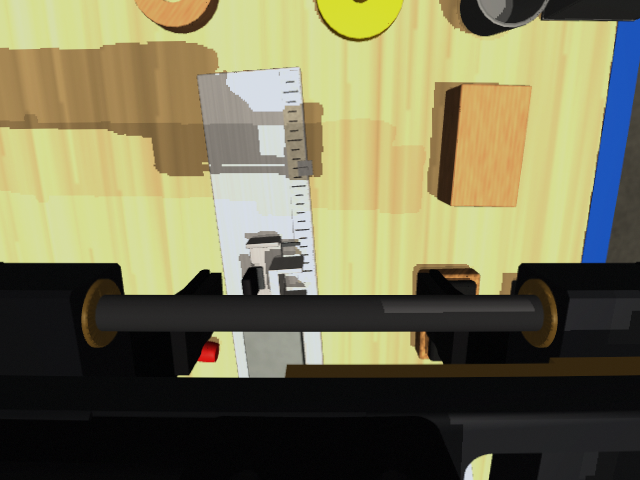

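The wrist view shows the mark clip at about (305,168), plate corners at (199,75) and (299,67), and the grip U near (285,260). Next I move near the roll.

```bash
python3 - <<'E'
from h import *
go((.42,.215,.24))
c=cams.get_calibration('wrist'); 
a=[onz(c,p,.012) for p in [(199,75),(299,67),(237,335),(317,320)]]; print(np.round(a,4)); m=onz(c,(305,163),.029); print('mark',m)
u=a[0]-a[1]; print('len',np.linalg.norm(u),'rail yaw from left edge',np.arctan2(*(-(a[0]-a[2])[:2]))%6.28,np.arctan2(*(a[1]-a[3])[:2]))
E
```

```text
slide [ 31.49 -18.22   4.24] roll 0
[[ 0.4751  0.0349  0.012 ]
 [ 0.5809  0.0417  0.012 ]
 [ 0.4979 -0.2666  0.012 ]
 [ 0.5974 -0.2469  0.012 ]]
mark [ 0.58626366 -0.05675059  0.029     ]
len 0.10598486535333076 rail yaw from left edge 3.0659244297186268 -0.05733934317543842
```

move_arm([
  [31.5,-18.2,4.2],
  [31.5,-18.2,4.2],
  [31.5,-18.2,4.2],
  [31.5,-18.2,4.2],
  [31.5,-18.2,4.2],
  [31.5,-18.2,4.2],
  [31.5,-18.2,4.2],
  [31.5,-18.2,4.2],
  [31.5,-18.2,4.2],
  [31.5,-18.2,4.2],
  [31.5,-18.2,4.2],
  [31.5,-18.2,4.2],
], roll=[0,0,0,0,0,0,0,0,0,0,0,0])

```text
time: 3.15
position: [0.421, 0.2145, 0.2405]
tool_rot: [-2.23, -2.212, 0.0]
ft_force: [-1.0, -0.3, 0.9]
grip_width: 0.999
grip_force: 0.0
```

```bash
python3 - <<'E'
from h import *
st(); c=cams.get_calibration('wrist'); shot('wrist','w2.png'); print(proj(c,[[.418,.309,.07],[.588,.2335,.015],[.588,.2335,.1]]))
E
```

```text
t 3.15 pos [0.421  0.2145 0.2405] yaxis [ 1.    -0.008 -0.   ] z [-0.  0. -1.] q [ 0.37 -0.06 -0.86  1.82 -0.04  1.36 -0.48] F [-0.95 -0.33  0.92] w 0.9986307207213654 gf 0.0
[[313.48214157 106.45501945]
 [482.98316201 188.8819244 ]
 [526.74422818 201.308732  ]]
```

View pics/w2.png

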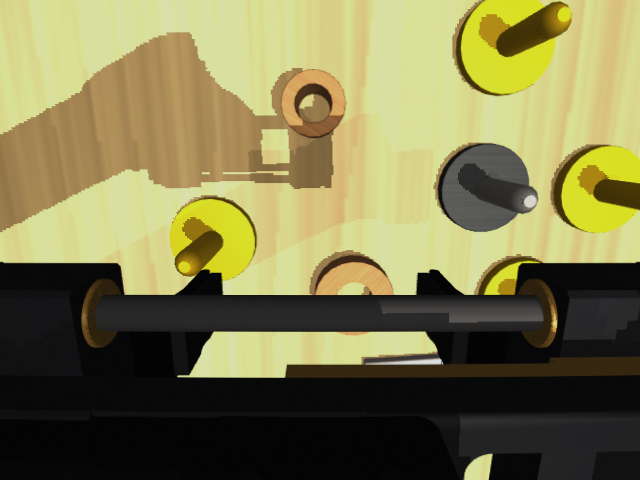

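The wrist view shows the roll's top ring at about (314,100), the rod tip at (528,200) and the foot centre at about (484,187). All are within 2 px of the coarse predictions.

```bash
python3 - <<'E'
from h import *
from scipy.optimize import least_squares
c=cams.get_calibration('wrist'); im=cv2.imread('pics/w2.png'); hsv=cv2.cvtColor(im,cv2.COLOR_BGR2HSV)
def circ(P,r): 
    f=least_squares(lambda q:np.hypot(*(P-q).T)-r,P.mean(0),loss='soft_l1',f_scale=.001); return f.x,np.abs(f.fun).max()
print(hsv[76,314],hsv[100,288],hsv[60,314],hsv[150,480])
m=((hsv[...,0]<17)&(hsv[...,1]>90)&(hsv[...,2]>120)).astype(np.uint8); m[:, :275]=0;m[:,352:]=0;m[:60]=0;m[145:]=0
ct=max(cv2.findContours(m,0,1)[0],key=cv2.contourArea)[:,0]; print('bbox',cv2.boundingRect(ct))
P=np.array([onz(c,p,.07)[:2] for p in ct if p[1]<103]); print('roll',circ(P,.027),len(P))
m=((hsv[...,1]<60)&(hsv[...,2]<120)).astype(np.uint8); m[:135]=0;m[240:]=0;m[:,:430]=0;m[:,512:]=0
ct=max(cv2.findContours(m,0,1)[0],key=cv2.contourArea)[:,0]; print('bbox',cv2.boundingRect(ct))
P=np.array([onz(c,p,.015)[:2] for p in ct if p[0]<508 and 0<p[0]]); print('foot',circ(P,.045))
m=((hsv[...,1]<60)&(hsv[...,2]>190)).astype(np.uint8); m[:185]=0;m[215:]=0;m[:,:515]=0;m[:,545:]=0
y,x=np.nonzero(m); print('tip',x.mean(),y.mean(),len(x),onz(c,(x.mean(),y.mean()),.1))
E
```

```text
[ 18 142 216] [ 18 141 217] [ 29  92 217] [45  6 88]
bbox (283, 86, 62, 50)
roll (array([0.40984852, 0.30330186]), np.float64(0.0026450008712965017)) 38
bbox (439, 144, 73, 88)
foot (array([0.58816227, 0.23471496]), np.float64(0.0017135480843494186))
tip 529.8857142857142 201.0095238095238 105 [0.59031358 0.23409755 0.1       ]
```

```bash
python3 - <<'E'
from h import *
from scipy.optimize import least_squares
c=cams.get_calibration('wrist'); im=cv2.imread('pics/w2.png'); hsv=cv2.cvtColor(im,cv2.COLOR_BGR2HSV)
m=((hsv[...,0]<23)&(hsv[...,1]>115)&(hsv[...,2]>150)).astype(np.uint8); m[:, :275]=0;m[:,352:]=0;m[:60]=0;m[145:]=0
ct=max(cv2.findContours(m,0,1)[0],key=cv2.contourArea)[:,0]; print('bbox',cv2.boundingRect(ct))
P=np.array([onz(c,p,.07)[:2] for p in ct if p[1]<100])
f=least_squares(lambda q:np.hypot(*(P-q).T)-.027,P.mean(0),loss='soft_l1',f_scale=.001);print('roll',f.x,abs(f.fun).max())
x,y=f.x
go((x,y,.15),0);go((x,y,.034),0)
E
```

```text
bbox (275, 68, 71, 77)
roll [0.4117943  0.31203002] 0.016533526261780666
slide [ 9.72 -0.98  9.05] roll -0.008
slide [ 9.72 -0.97 20.65] roll -0.008
```

```bash
python3 - <<'E'
from h import *
from scipy.optimize import least_squares
c=cams.get_calibration('wrist'); im=cv2.imread('pics/w2.png').astype(int); hsv=cv2.cvtColor(im.astype(np.uint8),cv2.COLOR_BGR2HSV)
E=[]
ctr=np.array([314,100.])
for a in np.radians(range(180,361,10)):
    vals=[]
    for r in np.arange(24,40,.5):
        p=(ctr+r*np.array([np.cos(a),np.sin(a)])).round().astype(int); vals.append(im[p[1],p[0]])
    g=np.abs(np.diff(np.array(vals),axis=0)).sum(1); r=24.25+.5*g.argmax(); E.append(ctr+r*np.array([np.cos(a),np.sin(a)]))
P=np.array([onz(c,p,.07)[:2] for p in E])
f=least_squares(lambda q:np.hypot(*(P-q).T)-.027,P.mean(0),loss='soft_l1',f_scale=.0005);print('roll',f.x,(f.fun*1000).round(1))
x,y=f.x
go((x,y,.15),0);go((x,y,.034),0)
E
```

```text
roll [0.41762114 0.31141823] [-0.5 -1.  -1.1 -0.4 -1.   5.3  4.6  2.4  0.3 -0.  -0.3  0.2 -0.1 -0.5
 -0.1 -0.2  0.1 -0.6 -0.5]
slide [ 9.66 -0.39  9.05] roll -0.008
slide [ 9.66 -0.39 20.65] roll -0.008
```

move_arm([
  [4.5,-0.4,2],
  [9.6,-0.4,6],
  [9.6,-0.4,10],
  [9.6,-0.4,14],
  [9.6,-0.4,17],
  [9.6,-0.4,19.5],
  [9.6,-0.4,20.6],
  [9.6,-0.4,20.6],
  [9.6,-0.4,20.6],
  [9.6,-0.4,20.6],
], roll=[0,0,0,0,0,0,0,0,0,0])

```text
time: 4.2
position: [0.4177, 0.3127, 0.036]
tool_rot: [2.227, 2.215, 0.004]
ft_force: [0.5, 0.6, 0.3]
grip_width: 0.995
grip_force: 0.0
```

move_arm([
  [0,0,0],
  [0,0,0],
  [0,0,0],
  [0,0,0],
  [0,0,0],
  [0,0,0],
  [0,0,0],
  [0,0,0],
  [0,0,0],
  [0,0,0],
  [0,0,0],
  [0,0,0],
], roll=[0,0,0,0,0,0,0,0,0,0,0,0], gripper=4.5, squeeze=15)

```text
time: 5.4
position: [0.4165, 0.312, 0.0346]
tool_rot: [2.227, 2.216, -0.0]
ft_force: [1.0, -0.2, 1.8]
grip_width: 0.623
grip_force: 15.0
```

move_arm([
  [0,0,-1],
  [0,0,-4],
  [0,0,-8],
  [0,0,-12],
  [0,0,-14],
  [0,0,-14],
  [0,0,-14],
], roll=[0,0,0,0,0,0,0])

```text
time: 6.1
position: [0.4162, 0.3117, 0.1741]
tool_rot: [2.227, 2.215, -0.001]
ft_force: [0.4, -1.1, -2.2]
grip_width: 0.623
grip_force: 15.0
```

```bash
python3 - <<'E'
from h import *
st(); go((.589,.2345,.174),0); c=cams.get_calibration('wrist'); shot('wrist','w3.png')
E
```

```text
t 6.1 pos [0.4162 0.3117 0.1741] yaxis [ 1.    -0.005 -0.   ] z [-0.    -0.001 -1.   ] q [ 0.23  0.17 -1.    1.81  0.16  1.24 -0.82] F [ 0.4  -1.08 -2.18] w 0.6229842560302142 gf 14.999498972788388
slide [-7.63 17.32  0.02] roll -0.005
```

View pics/w3.png

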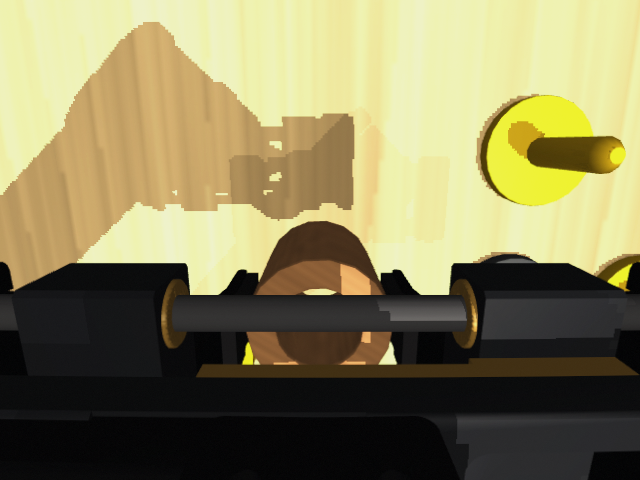

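The wrist view shows the roll held upright between the fingers, with the far bottom rim of its silhouette at (320,222).

```bash
python3 - <<'E'
from h import *
c=cams.get_calibration('wrist'); s=monitor.get_state()
p=onz(c,(319,222),.140); print('roll y', p[1]-.027,'x',p[0], 'tcp',s['position'])
E
```

```text
roll y 0.3094993769084491 x 0.41657649538805136 tcp [0.41570944 0.31130824 0.17325892]
```

move_arm([
  [-2,4,-0.2],
  [-4,8.5,-0.2],
  [-6,13,-0.2],
  [-7.5,16.5,0],
  [-7.5,17.3,0],
  [-7.5,17.3,0],
  [-7.5,17.3,0],
  [-7.5,17.3,0],
], roll=[0,0,0,0,0,0,0,0])

```text
time: 6.95
position: [0.5871, 0.2378, 0.1742]
tool_rot: [-2.223, -2.219, 0.002]
ft_force: [-0.6, -0.6, -1.9]
grip_width: 0.62
grip_force: 15.0
```

```bash
python3 - <<'E'
from h import *
st(); go((.589,.236,.15),0); 
for n in('side','top'):
    im=shot(n,n+'3.png'); c=cams.get_calibration(n); print(proj(c,[[.589,.2345,.1],[.589,.2345,.14]]))
a=cv2.imread('pics/side3.png')[90:290,200:400];b=cv2.imread('pics/top3.png')[150:300,150:350]
cv2.imwrite('pics/b.png',np.hstack([cv2.resize(a,(390,390)),cv2.resize(b,(400,390))]))
E
```

```text
t 6.95 pos [0.5871 0.2378 0.1742] yaxis [ 1.    -0.002 -0.001] z [-0.001 -0.    -1.   ] q [ 0.23  0.44 -0.87  1.53  0.34  1.32 -0.67] F [-0.61 -0.58 -1.9 ] w 0.6202730824537885 gf 15.000702447986924
slide [-0.18  0.19  2.42] roll -0.002
[[286.97339808 181.40598272]
 [286.54851549 162.55291126]]
[[226.94382602 219.96651311]
 [222.47592572 216.10826425]]
```

View pics/b.png

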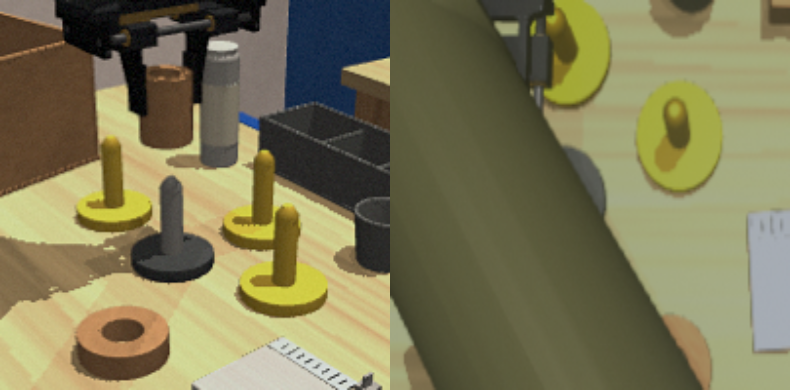

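The roll (left crop, columns 139–193) hangs above and slightly left of the rod tip (172,180), which agrees with the remaining correction. I apply it and lower to just above the rod.

move_arm([
  [-0.2,0.2,1],
  [-0.2,0.2,2.4],
  [-0.2,0.2,2.8],
  [-0.2,0.2,2.8],
  [-0.2,0.2,2.8],
], roll=[0,0,0,0,0])

```text
time: 7.55
position: [0.591, 0.2343, 0.1463]
tool_rot: [-2.227, -2.216, 0.0]
ft_force: [-0.7, 0.4, -1.2]
grip_width: 0.627
grip_force: 15.0
```

```bash
python3 - <<'E'
from h import *
st(); shot('side','side4.png'); im=cv2.imread('pics/side4.png'); hsv=cv2.cvtColor(im,cv2.COLOR_BGR2HSV)
c=cams.get_calibration('side'); s=monitor.get_state(); x,y,z=s['position']
print('proj roll bottom, axis:',proj(c,[[x,y-.0015,z-.034],[x,y-.0015,z-.014]]),'rod',proj(c,[[.589,.2345,.06],[.589,.2345,.09]]))
for r in (152,156,160,164): 
    m=(hsv[r,240:330,0]<19)&(hsv[r,240:330,1]>100); i=np.nonzero(m)[0]+240; print(r,i.min(),i.max(),len(i))
for r in (188,192,196,200,204):
    m=(hsv[r,265:310,1]<60); i=np.nonzero(m)[0]+265; print(r,i.min() if len(i) else '',i.max() if len(i) else '',len(i))
E
```

```text
t 7.55 pos [0.591  0.2343 0.1463] yaxis [ 1.    -0.005 -0.   ] z [-0.  0. -1.] q [ 0.23  0.47 -0.85  1.56  0.36  1.28 -0.68] F [-0.69  0.42 -1.17] w 0.6268173959881678 gf 15.000533844501831
proj roll bottom, axis: [[288.20674729 175.5036167 ]
 [288.00936656 166.05043642]] rod [[287.38793341 199.4516227 ]
 [287.07801121 185.99157663]]
152 240 302 36
156 240 301 34
160 240 300 33
164 240 300 36
188 283 292 10
192 283 293 11
196 283 293 11
200 283 293 11
204 283 293 11
```

move_arm([
  [0,0,0.8],
  [0,0,1.6],
  [0,0,2.4],
  [0,0,3.2],
  [0,0,4],
  [0,0,5],
  [0,0,5],
], roll=[0,0,0,0,0,0,0])

```text
time: 8.3
position: [0.59, 0.2335, 0.0945]
tool_rot: [-2.226, -2.215, 0.004]
ft_force: [0.0, 0.6, -1.8]
grip_width: 0.623
grip_force: 15.0
```

move_arm([
  [0,0,1],
  [0,0,2],
  [0,0,3],
  [0,0,3.8],
  [0,0,4.3],
  [0,0,4.5],
  [0,0,4.5],
  [0,0,4.5],
], roll=[0,0,0,0,0,0,0,0])

```text
time: 9.1
position: [0.5914, 0.2344, 0.0519]
tool_rot: [2.227, 2.216, 0.001]
ft_force: [0.4, 0.6, -0.8]
grip_width: 0.623
grip_force: 15.0
```

move_arm([
  [0,0,0.1],
  [0,0,0.2],
  [0,0,0.3],
  [0,0,0.3],
  [0,0,0.3],
], roll=[0,0,0,0,0])

```text
time: 9.6
position: [0.5913, 0.2343, 0.0496]
tool_rot: [2.227, 2.215, 0.0]
ft_force: [-2.4, -1.7, 5.8]
grip_width: 0.62
grip_force: 15.0
```

Contact with the foot (about 8 N upward). I release and rise.

move_arm([
  [0,0,0],
  [0,0,0],
  [0,0,0],
  [0,0,0],
  [0,0,0],
  [0,0,0],
  [0,0,0],
  [0,0,0],
], roll=[0,0,0,0,0,0,0,0], gripper=8.7)

```text
time: 10.4
position: [0.591, 0.2342, 0.0485]
tool_rot: [-2.227, -2.216, 0.0]
ft_force: [-0.2, -0.0, -0.5]
grip_width: 1.0
grip_force: 0.0
```

move_arm([
  [0,0,-1],
  [0,0,-3],
  [0,0,-7],
  [0,0,-11],
  [0,0,-15],
  [0,0,-18],
  [0,0,-18],
], roll=[0,0,0,0,0,0,0])

```text
time: 11.1
position: [0.5931, 0.2361, 0.2348]
tool_rot: [2.224, 2.213, 0.013]
ft_force: [0.6, 0.3, 0.9]
grip_width: 1.0
grip_force: 0.0
```

```bash
python3 - <<'E'
from h import *
st(); go((.56,-.2,.23),.063)
E
```

```text
t 11.1 pos [0.5931 0.2361 0.2348] yaxis [ 1.    -0.005  0.009] z [ 0.009  0.003 -1.   ] q [ 0.24  0.41 -0.88  1.45  0.32  1.42 -0.65] F [0.62 0.34 0.94] w 0.9997851428759784 gf 0.0
slide [-43.63  -3.11   0.31] roll -0.068
```

move_arm([
  [-3,-0.3,0],
  [-7,-0.6,0],
  [-12,-1,0],
  [-17,-1.5,0],
  [-22,-2,0],
  [-27,-2.2,0],
  [-32,-2.5,0],
  [-37,-3,0],
  [-41,-3,0],
  [-43.5,-3,0.3],
  [-43.5,-3,0.3],
  [-43.5,-3,0.3],
  [-43.5,-3,0.3],
], roll=[0,0,0,0,0,0,-0.03,-0.05,-0.07,-0.07,-0.07,-0.07,-0.07])

```text
time: 12.4
position: [0.5591, -0.1987, 0.2256]
tool_rot: [-2.145, -2.295, -0.001]
ft_force: [0.0, 0.4, 0.1]
grip_width: 1.001
grip_force: 0.0
```

```bash
python3 - <<'E'
from h import *
st(); c=cams.get_calibration('wrist'); shot('wrist','w5.png'); shot('top','top5.png'); shot('side','side5.png')
w=cv2.imread('pics/w5.png')[:310,150:450]; t=cv2.imread('pics/top5.png')[180:300,180:300]
s=cv2.imread('pics/side5.png')[150:250,240:340]
cv2.imwrite('pics/c.png',np.hstack([cv2.resize(w,(540,558),interpolation=2),np.vstack([cv2.resize(t,(250,279)),cv2.resize(s,(250,279))])]))
E
```

```text
t 12.4 pos [ 0.5591 -0.1987  0.2256] yaxis [0.998 0.067 0.   ] z [ 0.     0.001 -1.   ] q [ 0.91  0.27 -0.73  1.57  0.18  1.37  0.23] F [0.04 0.42 0.14] w 1.0011064469986344 gf 0.0
```

View pics/c.png

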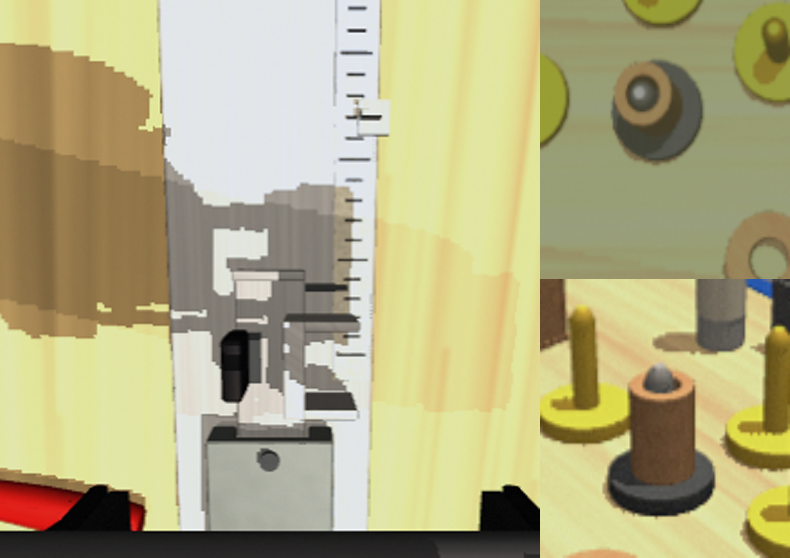

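The wrist crop shows the fin at crop (370,117) and the pointer tip at (345,287). The tab top spans 221–248 × 330–402 and the grip plate 285–303 × 318–418. The roll sits on the dark foot with the rod through it.

```bash
python3 - <<'E'
from h import *
c=cams.get_calibration('wrist')
q=lambda x,y,z: onz(c,(x/1.8+150,y/1.8),z)
L=[q(161,0,.012),q(179,500,.012)]; Rr=[q(379,60,.012),q(370,500,.012)]
for a in (L,Rr): d=a[0]-a[1]; print('edge',a[0].round(4),a[1].round(4),'yaw',np.arctan2(-d[0],d[1]))
th=np.mean([np.arctan2(-(a[0]-a[1])[0],(a[0]-a[1])[1]) for a in (L,Rr)]); 
print('th',th); ex=np.array([np.cos(th),np.sin(th),0]); ey=np.array([-np.sin(th),np.cos(th),0])
print('width',(Rr[0]-L[0])@ex,(Rr[1]-L[1])@ex,'centre x',((Rr[0]+L[0])@ex/2),((Rr[1]+L[1])@ex/2))
o=((Rr[0]+L[0])@ex/2)
def rel(n,p): print(n,'rail x',p@ex-o,'rail y',p@ey)
rel('pointer z.02',q(345,287,.02)); rel('fin top',q(370,117,.029)); rel('fin z.02',q(370,117,.02))
rel('plate left',q(285,380,.071)); rel('plate right',q(303,380,.071)); rel('tab L',q(221,370,.071)); rel('tab R',q(248,370,.071)); rel('tab near',q(235,402,.071)); rel('tab far',q(235,330,.071))
rel('wall+ far',q(320,314,.071)); rel('wall+ near',q(320,321,.071));rel('wall- near',q(325,418,.071)); rel('wall- far',q(325,410,.071)); rel('stop',q(270,270,.043))
rel('tcp',monitor.get_state()['position'])
E
```

```text
edge [ 0.4774 -0.0159  0.012 ] [ 0.493  -0.2741  0.012 ] yaw 0.060513778914860025
edge [ 0.5864 -0.0358  0.012 ] [ 0.6027 -0.2667  0.012 ] yaw 0.07042259045691505
th 0.06546818468588754
width 0.10746485426691517 0.10989289866708236 centre x 0.5290733422926717 0.5290058201250738
pointer z.02 rail x 0.038051693145370824 rail y -0.18507948776983957
fin top rail x 0.04835076338717892 rail y -0.10384629454219567
fin z.02 rail x 0.04914802921453698 rail y -0.10219422860838856
plate left rail x 0.007888430665906387 rail y -0.22544744757615093
plate right rail x 0.016247430965607434 rail y -0.2254291132366616
tab L rail x -0.02171972060065852 rail y -0.22081756106283995
tab R rail x -0.009217182873864194 rail y -0.22079473519085097
tab near rail x -0.01556090289055323 rail y -0.23592379697651936
tab far rail x -0.014844740321559913 rail y -0.20236844350835304
wall+ far rail x 0.023907736228974796 rail y -0.1950531068633542
wall+ near rail x 0.023931970942257408 rail y -0.19820974758984758
wall- near rail x 0.026637193178551177 rail y -0.24351863357378953
wall- far rail x 0.02660031833062948 rail y -0.23966501651283403
stop rail x 5.2256726099875195e-05 rail y -0.1760869831054594
tcp rail x 0.015949381467591728 rail y -0.23509378017884777
```

```bash
cat >> h.py <<'E'
th=.0655; ex=np.array([np.cos(th),np.sin(th),0]); ey=np.array([-np.sin(th),np.cos(th),0]); o=.5290
W=lambda x,y,z: ex*(x+o)+ey*y+np.array([0,0,z])
def railtcp():
    p=monitor.get_state()['position']; print('tcp rail',p@ex-o,p@ey,p[2])
E
python3 - <<'E'
from h import *
go(W(.004,-.220,.1),th); go(W(.004,-.220,.035),th)
E
```

```text
slide [ 1.52 -1.2  12.58] roll 0.002
slide [ 1.52 -1.2  19.08] roll 0.002
```

move_arm([
  [0.5,-0.4,2],
  [1.5,-1.2,5],
  [1.5,-1.2,9],
  [1.5,-1.2,11.5],
  [1.5,-1.2,11.5],
  [1.5,-1.2,11.5],
  [1.5,-1.2,11.5],
  [1.5,-1.2,11.5],
], roll=[0,0,0,0,0,0,0,0], gripper=6.0)

```text
time: 13.35
position: [0.5473, -0.1867, 0.1125]
tool_rot: [2.146, 2.29, 0.002]
ft_force: [0.4, -0.3, -1.3]
grip_width: 0.687
grip_force: 0.0
```

```bash
python3 - <<'E'
from h import *
st(); railtcp(); go(W(.004,-.220,.035),th)
E
```

```text
t 13.35 pos [ 0.5473 -0.1867  0.1125] yaxis [0.998 0.065 0.003] z [ 0.003 -0.001 -1.   ] q [ 0.89  0.33 -0.72  1.75  0.24  1.15  0.17] F [ 0.36 -0.29 -1.33] w 0.686865526146078 gf 0.0
tcp rail 0.0049123505326033046 -0.22211674865588438 0.11248803474762796
slide [ 0.22 -0.11  7.75] roll -0.0
```

move_arm([
  [0.1,-0.1,1.5],
  [0.1,-0.1,3],
  [0.1,-0.1,4.5],
  [0.1,-0.1,6],
  [0.1,-0.1,7],
  [0.1,-0.1,7.7],
  [0.1,-0.1,7.7],
  [0.1,-0.1,7.7],
], roll=[0,0,0,0,0,0,0,0])

```text
time: 14.15
position: [0.5452, -0.1855, 0.0337]
tool_rot: [2.148, 2.292, 0.0]
ft_force: [0.1, 0.1, -0.9]
grip_width: 0.691
grip_force: 0.0
```

```bash
python3 - <<'E'
from h import *
st(); railtcp(); go(W(.004,-.220+.082,.035),th)
E
```

```text
t 14.15 pos [ 0.5452 -0.1855  0.0337] yaxis [0.998 0.065 0.   ] z [ 0. -0. -1.] q [ 0.86  0.42 -0.69  1.82  0.31  1.01  0.11] F [ 0.1   0.14 -0.91] w 0.6913809077282074 gf 0.0
tcp rail 0.002897509461549541 -0.22079389356229745 0.03371187937274876
slide [ 8.28  0.11 -0.13] roll -0.0
```

move_arm([
  [0.5,0.1,-0.1],
  [1,0.1,-0.1],
  [2,0.1,-0.1],
  [3,0.1,-0.1],
  [4,0.1,-0.1],
  [5,0.1,-0.1],
  [6,0.1,-0.1],
  [7,0.1,-0.1],
  [7.6,0.1,-0.1],
  [8,0.1,-0.1],
  [8,0.1,-0.1],
  [8,0.1,-0.1],
], roll=[0,0,0,0,0,0,0,0,0,0,0,0])

```text
time: 15.35
position: [0.5416, -0.1069, 0.0354]
tool_rot: [2.147, 2.289, -0.0]
ft_force: [1.2, -5.1, 1.2]
grip_width: 0.69
grip_force: 2.3
```

```bash
python3 - <<'E'
from h import *
st(); railtcp(); c=cams.get_calibration('wrist'); shot('wrist','w6.png')
w=cv2.imread('pics/w6.png')[60:300,200:500]; cv2.imwrite('pics/d.png',cv2.resize(w,None,fx=2.5,fy=2.5,interpolation=2))
E
```

```text
t 15.35 pos [ 0.5416 -0.1069  0.0354] yaxis [0.998 0.064 0.002] z [ 0.002 -0.002 -1.   ] q [ 0.77  0.37 -0.73  1.88  0.3   1.   -0.02] F [ 1.18 -5.06  1.24] w 0.6900576656394696 gf 2.346778465434909
tcp rail 0.004459036048196308 -0.14215027381703932 0.035419593527651665
```

View pics/d.png

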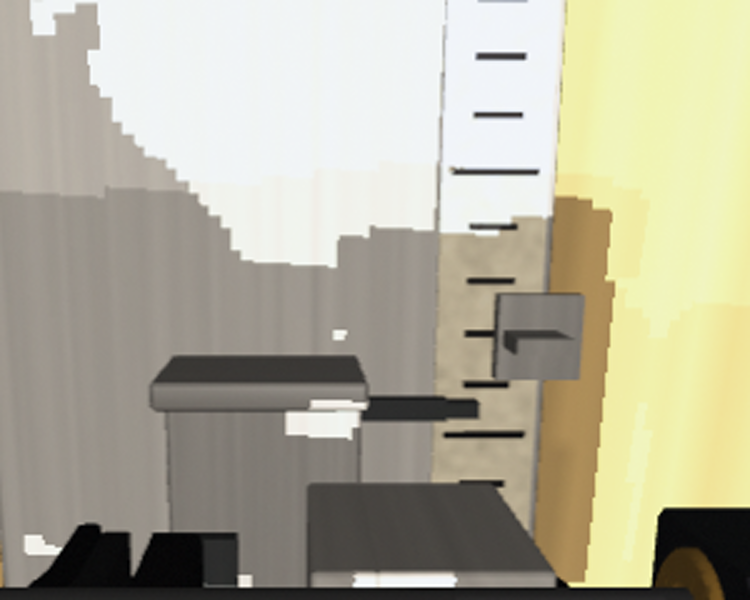

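The view shows the pointer bar at crop rows 397–420 with its tip at x=478, the clip plate at rows 293–380, and the fin between rows 331 and 350. About 12 mm of travel remains.

```bash
python3 - <<'E'
from h import *
c=cams.get_calibration('wrist')
q=lambda x,y,z: onz(c,(x/2.5+200,y/2.5+60),z)
for n,p in dict(clip_far=q(540,293,.014),clip_near=q(540,380,.014),fin_base=q(540,331,.015),fin_top=q(540,337,.029),fin_top2=q(510,352,.029),ptr_far=q(440,398,.02),ptr_near=q(440,420,.02),ptr_far15=q(440,398,.015),ptr_near26=q(440,420,.026)).items(): print(n,p@ex-o,p@ey)
im=shot('side','side6.png'); cs=cams.get_calibration('side'); print(proj(cs,[W(.038,-.1155,.018),W(.05,-.103,.02)]))
a=cv2.imread('pics/side6.png')[240:390,330:520]; cv2.imwrite('pics/e.png',cv2.resize(a,None,fx=4,fy=4,interpolation=2))
E
```

```text
clip_far 0.05147066593363259 -0.09282281555371841
clip_near 0.052457967930644944 -0.10961042024364426
fin_base 0.051639519810626755 -0.09993982760413564
fin_top 0.04813388705274435 -0.09921687291902231
fin_top2 0.04295335919363408 -0.10188359690318051
ptr_far 0.03218177373684772 -0.11196123505561142
ptr_near 0.03232871877583687 -0.11621390656771226
ptr_far15 0.03294614729196288 -0.11295374196286234
ptr_near26 0.03140652543881628 -0.11487978516535026
[[390.51307807 294.8583278 ]
 [389.58521601 287.29842065]]
```

View pics/e.png

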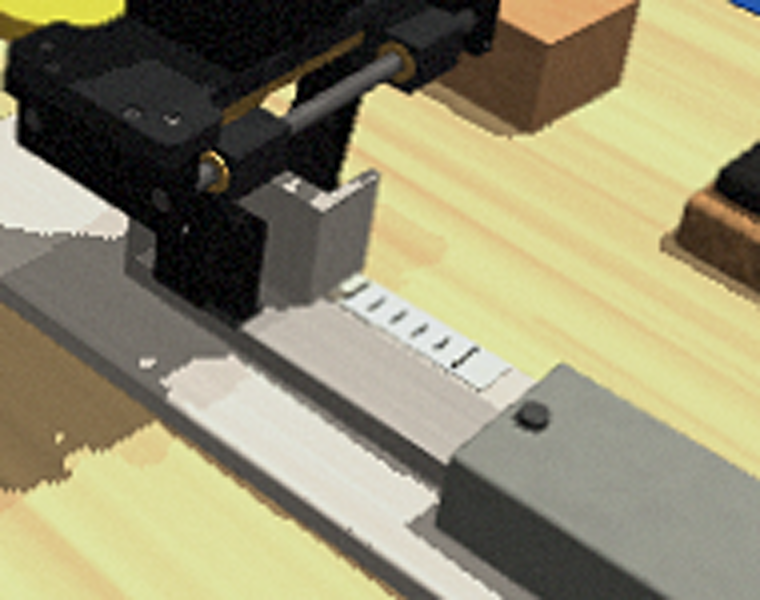

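The gripper hides the pointer in the side view. The wrist view gives 12.9 mm to go, so I pull 13 mm more with the cam still open.

move_arm([
  [0.3,0,0],
  [0.6,0,0],
  [0.9,0,0],
  [1.1,0,0],
  [1.3,0,0],
  [1.3,0,0],
  [1.3,0,0],
], roll=[0,0,0,0,0,0,0])

```text
time: 16.15
position: [0.5407, -0.0936, 0.0353]
tool_rot: [2.147, 2.29, 0.0]
ft_force: [1.1, -4.6, 4.1]
grip_width: 0.69
grip_force: 2.5
```

```bash
python3 - <<'E'
from h import *
st(); railtcp(); shot('wrist','w7.png')
w=cv2.imread('pics/w7.png')[150:270,320:470]; cv2.imwrite('pics/f.png',cv2.resize(w,None,fx=5,fy=5,interpolation=cv2.INTER_CUBIC))
E
```

```text
t 16.15 pos [ 0.5407 -0.0936  0.0353] yaxis [0.998 0.064 0.002] z [ 0.002 -0.001 -1.   ] q [ 0.76  0.37 -0.73  1.89  0.29  0.99 -0.04] F [ 1.1  -4.6   4.12] w 0.6897825039172207 gf 2.5155475549399853
tcp rail 0.0044459920837067735 -0.12878404558654244 0.03533203664748412
```

View pics/f.png

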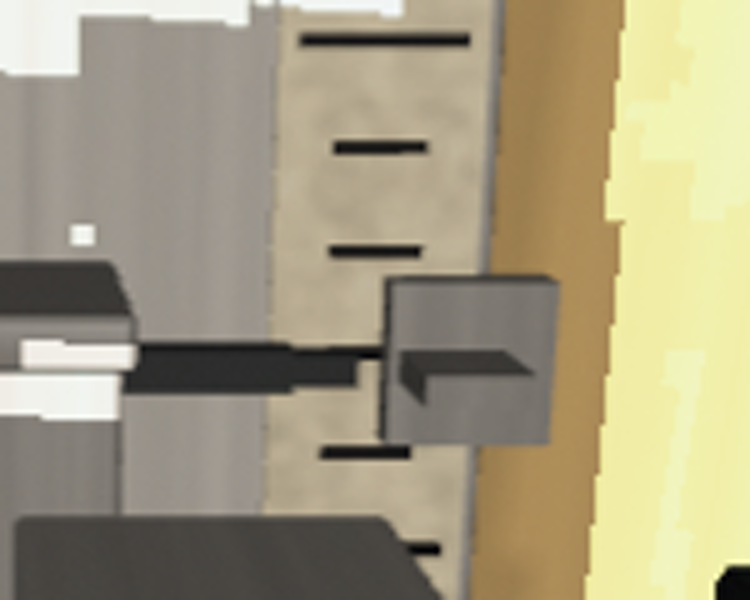

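The pointer tip (row 367) lines up with the clip plate centre (row 360) and the fin base within about 1 mm. The cam is still open, so I squeeze now.

move_arm([
  [0,0,0],
  [0,0,0],
  [0,0,0],
  [0,0,0],
  [0,0,0],
  [0,0,0],
  [0,0,0],
  [0,0,0],
  [0,0,0],
  [0,0,0],
  [0,0,0],
  [0,0,0],
  [0,0,0],
  [0,0,0],
  [0,0,0],
], roll=[0,0,0,0,0,0,0,0,0,0,0,0,0,0,0], gripper=2.0, squeeze=25)

```text
time: 17.7
position: [0.5384, -0.0938, 0.0345]
tool_rot: [-2.148, -2.29, 0.005]
ft_force: [-1.4, -4.7, 3.8]
grip_width: 0.32
grip_force: 26.3
```

```bash
python3 - <<'E'
from h import *
st(); railtcp(); shot('wrist','w8.png')
a,b=[cv2.cvtColor(cv2.imread(f'pics/w{i}.png'),cv2.COLOR_BGR2GRAY) for i in (7,8)]
for i,g in ((7,a),(8,b)):
    r=np.nonzero(g[205:245,365]<70)[0]+205; print(i,'pointer rows',r.min(),r.max()); 
    col=g[190:250,399].astype(int); d=np.diff(col); print('clip edges',190+np.argsort(-abs(d))[:4])
E
```

```text
t 17.7 pos [ 0.5384 -0.0938  0.0345] yaxis [ 0.998  0.064 -0.003] z [-0.003 -0.001 -1.   ] q [ 0.76  0.37 -0.73  1.89  0.29  1.   -0.04] F [-1.38 -4.66  3.76] w 0.32039295407593665 gf 26.257175510691013
tcp rail 0.0021133156625121607 -0.12883865946008996 0.03448737706887442
7 pointer rows 219 228
clip edges [241 198 238 201]
8 pointer rows 219 228
clip edges [241 198 201 221]
```

move_arm([
  [0,0,0],
  [0,0,0],
  [0,0,0],
  [0,0,0],
  [0,0,0],
], roll=[0,0,0,0,0])

```text
time: 18.25
position: [0.5384, -0.0938, 0.0345]
tool_rot: [-2.148, -2.29, 0.005]
ft_force: [-1.1, -4.2, 3.3]
grip_width: 0.311
grip_force: 26.3
```

```bash
python3 -c "
from h import *
st(); print(workorder.close_job())"
```

```text
t 18.25 pos [ 0.5384 -0.0938  0.0345] yaxis [ 0.998  0.064 -0.003] z [-0.003 -0.002 -1.   ] q [ 0.76  0.37 -0.73  1.89  0.29  1.   -0.04] F [-1.14 -4.18  3.34] w 0.3112268413523656 gf 26.257558938668808
the job is handed in; nothing more can be done
None
```

Job handed in at 18.25 s, with no verdict returned: the roll sits on the spindle foot, the pointer is within about 1 mm of the mark by the wrist camera, and grip and closed cam lever are still pinched at about 26 N (fingers 27–28 mm apart, closed is 28).

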